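Present a reference slide to the label reader

ROBOT

A 7-joint arm with a two-finger parallel gripper is mounted at the origin on the work surface. World frame = base frame: x ahead of the robot, y to its left, z up, the work surface at z = 0. Lengths are in m, angles in rad, forces in N, time in s.
With the tool pointing down it reaches from about 0.375 to 0.925 m from the base axis. Payload 3.1 kg.
Tool frame: the origin (TCP) lies between the finger pads; the fingertips stand 19 mm ahead of it and the grasp point (between the pads) is the TCP; z points along the fingers, y is the direction in which the jaws open and shut (so a half turn about z gives the same grasp; the last joint's range is limited). The gripper opens to 85 mm and grips with 20 to 120 N. Pads are 22 mm wide; open, the fingers measure 114 mm over their backs; the gripper's body (76 mm by 85 mm) begins 54 mm behind the grasp point. The pads swing forward as they close: fully open they stand 13 mm farther back than shut.
Start: joints at [-1.33, 0.383, 0.044, 1.598, -0.018, 1.161, -0.05], TCP at [0.216, 0.613, 0.25] pointing down, gripper open.
Joint ranges: [-2.61, 2.61], [-0.41, 2.15], [-1.48, 1.57], [0, 2.5], [-1.57, 4.71], [0.05, 1.97], [-2.85, 2.85]. Speed limits (rad/s): [2.79, 2.79, 3.14, 3.14, 3.14, 3.14, 3.14].

INTERFACE

Orientations are given as a unit quaternion [x, y, z, w].
In Python, from bench import move_ptp, movel, move_j, move_gripper, pause, inverse_kinematics, read_camera, camera_params, MotionError, sign_off, look_for, tip_of, read_time_s, read_qpos, read_joint_vel, read_effort, read_eef_pos, read_tcp_rot, read_ft_force, read_ft_torque, read_finger_gap gives the robot as it stands. Calls block until the motion is done:
- move_ptp(position, orientation): joint-space move of the TCP to a pose.
- movel(position, orientation=None, speed=0.15): straight line of the TCP; orientation=None keeps the orientation; speed is the mean speed in m/s.
- move_j(angles): joint-space move.
- move_gripper(opening, effort=None): finger opening in m; effort is the grip in N (None keeps the last); returns when the fingers have stopped.
- pause(seconds).
- inverse_kinematics(position, orientation): joint angles nearest the present ones, or None.
- read_camera(name): name is "scene" or "top" or "wrist"; returns the picture (420x560x3 uint8, red, green, blue); there is no depth.
- camera_params(name): a dict with "K" (3x3 intrinsics, pixels), "camera_from_world" (4x4, takes a point from world to camera coordinates). Camera axes: x right, y down, z forward; pixel columns grow to the right and rows downward; lengths in m; the calibration is good to about 2 mm. A picture is of the moment at which its call begins: read the wrist's pose just before it. camera_params takes no time and is no camera call; for the wrist camera it gives the pose at the moment of the call.
A pose or a line that the arm cannot do raises MotionError and nothing moves.
- sign_off(): hands the job in, once; it reports no verdict.
Trained networks look in the newest picture that a camera, given by its name, has taken for a name from the list of things; names that differ only in an ending like _2 or _b are one class to them, and where a whole thing is asked for, a point or a joint stands for the part that bears it (a point fixed in the world has none). Each returns a list of dicts, best first, with "confidence" (0 to 1); they miss things now and then, are a little off and sometimes report something else, mostly with a low value. They report only what shows in the picture. A call takes as long as a camera call. They do not tell look-alikes from the thing itself.
- look_for(camera, name): "at" ([column, row] in pixels, amid what is visible of it).
- tip_of(camera, name): "at" ([column, row] in pixels: a listed point, or the origin of a listed thing).
Readings, each from a call of its own:
- read_time_s(): time.
- read_qpos(): joint angles.
- read_joint_vel(): joint speeds.
- read_effort(): joint torques, N m.
- read_eef_pos(): TCP position.
- read_tcp_rot(): TCP orientation.
- read_ft_force(): force on the tool from outside, world axes, zero at the start.
- read_ft_torque(): the same for the moment, N m.
- read_finger_gap(): finger opening in m.
Only numpy, scipy, OpenCV 4.12 (cv2) and the standard library are available. Lean on these libraries where they do the work, as an engineer would, in place of code of your own. Each camera call takes 0.05 s, during which the arm holds its last target.

TASK

Carry the blue slide rack, level and with its green slide still in it, onto the middle of the black loading pad and let go of it there. Then lift the slide out and hold it up to the label reader: the label on the white frosted end (the end with the notched corner) at the reader's reading point above its green spot, label side facing up and squarely towards the reader's slanted window. Finish while still holding the slide there in the gripper, motionless and touching nothing else, with the rack left standing on the pad; leave the bottle, dish and can alone.

Things in the scene. Friction and masses are not known exactly. Their poses are not given: they have to be found in the camera images.
- rack: Loose blue block, 50 (x) by 106 (y) by 32 mm high, about 0.3 kg, at any yaw. Origin: centre of its underside, z up. Three slots along y in its top, 12 mm deep, 10 mm wide, 79 mm long, at x = -15, 0, 15 mm; the slide stands in the middle one, the others are empty. Can be gripped from above across its 50 mm width, fingers either side of the slide.
- slide: Slide 8 (x) by 76 (y) by 26 mm (z), 30 g, standing on its long edge. Origin: centre of its underside; starts 20 mm above the rack's underside, axes as the rack's (may lean a little), top 14 mm out of the slot. Green; last 24 mm at +y frosted white, that end's upper corner cut by a square notch of 8 mm. Label side: +x face; looking at it with the notched edge up, the notch is at the right.
- label (a point): Centre of the orange label, 18 by 14 mm with a black printed code, on the +x face of the slide's frosted end: at x 4, y 25, z 9 mm in the slide's frame.
- pad: Fixed black loading pad with a thin yellow square outline, 140 by 140 by 6 mm thick. Origin: centre of its underside, on the bench; the rack stands on its top, 6 mm up, at any yaw.
- reader: Fixed label reader: white base 120 mm wide (y), 12 mm thick, from x = -60 to 170 mm, a steel post of 22 mm diameter at x = 155 mm, 300 mm high, and a slanted white head. Origin: on the bench below the green spot (44 mm across, black centre) on the base; x points from the spot to the post, away from the robot, z up.
- reader_head: White head of the reader, 50 by 60 by 50 mm, at the post's top. Origin: centre of its black window, x 120, z 280 mm in the reader's frame. Its x axis points from the reading point to the window, 45 degrees up and away from the robot; y is level. The label faces it squarely when the slide's x axis points along this x axis.
- reading_point (a point): Point in the air where the label must be: 170 mm in front of the window along the head's x axis, straight above the green spot, 160 mm above the bench (148 mm above the reader's base).
- oil_bottle: Small amber bottle with black cap, 32 mm diameter, 68 mm high; a bystander. Origin: centre of its underside.
- dish: Closed clear plastic dish, 70 mm diameter, 16 mm high; a bystander. Origin: centre of its underside.
- lens_can: Aluminium lens can, 42 mm diameter, 56 mm high; a bystander. Origin: centre of its underside.
Things that resemble listed ones, but are neither listed nor needed, are in the scene too. There is more than one size of the rack; the job needs the smaller. Of the things that look like the slide, the smaller one is meant.

How it is judged:
By the outcome, as a careful person would: the job done as asked, in the order asked, and still so for the second after the job is handed in, while the arm keeps its last pose, push and grip.
It also fails if it takes over 67 s, if anything falls off the work surface, if the arm or the gripper's body presses on something with over 40 N, if the wrist force passes 120 N, or if a joint passes its speed limit or range.

## Working session

There is one attempt and no reset: what is moved stays moved. The work goes in short steps, each a Python script; the robot and the scene stay as the last script left them, time stands still between calls to the robot, and variables do not carry over. Pictures are saved under pics/ and viewed, and the job is handed in when it is done.

```bash
mkdir -p pics; ls; python3 - <<'E'
from bench import *
import cv2
print(read_time_s(),read_eef_pos(),read_tcp_rot(),read_finger_gap())
for c in ["scene","top","wrist"]:
    im=read_camera(c); cv2.imwrite(f"pics/{c}0.png",im[:,:,::-1])
    p=camera_params(c); print(c,p["K"],p["camera_from_world"])
E
```

```text
pics
0.0 [0.21573945 0.61218525 0.24884029] [ 1.68578042e-01  9.85687380e-01 -1.34437208e-03 -1.58673286e-04] 0.08547079598932943
scene [[407.04080019   0.         279.06785972]
 [  0.         407.04080019 202.51020024]
 [  0.           0.           1.        ]] [[-0.18013293  0.98351731  0.01567858  0.10416044]
 [ 0.68244526  0.13643837 -0.71808986 -0.29419294]
 [-0.70839297 -0.11865186 -0.69577377  1.64434659]
 [ 0.          0.          0.          1.        ]]
top [[378.99367112   0.         274.82776775]
 [  0.         378.99367112 212.23557845]
 [  0.           0.           1.        ]] [[-2.48775425e-02 -9.99690289e-01 -6.58818960e-04  2.21911323e-02]
 [-9.94521960e-01  2.48158442e-02 -1.01539374e-01  6.04105804e-01]
 [ 1.01524275e-01 -1.87084017e-03 -9.94831303e-01  1.40039310e+00]
 [ 0.00000000e+00  0.00000000e+00  0.00000000e+00  1.00000000e+00]]
wrist [[317.22183629   0.         281.70495328]
 [  0.         317.22183629 212.55856121]
 [  0.           0.           1.        ]] [[ 0.3319894   0.94328073 -0.00212457 -0.64978884]
 [ 0.89625285 -0.31473394  0.31252741 -0.04113406]
 [ 0.29413241 -0.10565994 -0.94990637  0.38103771]
 [ 0.          0.          0.          1.        ]]
```

View pics/scene0.png

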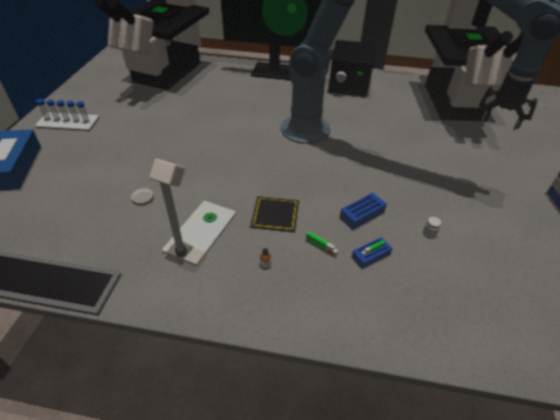

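View pics/top0.png

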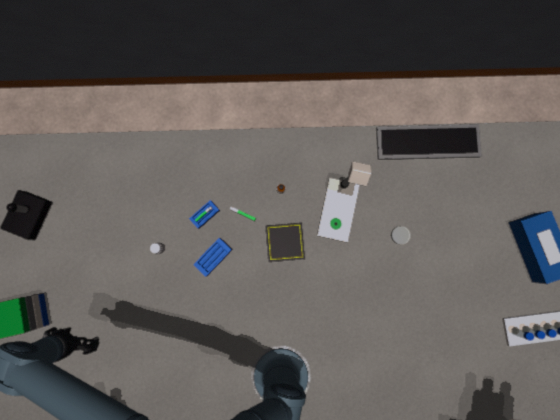

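View pics/wrist0.png

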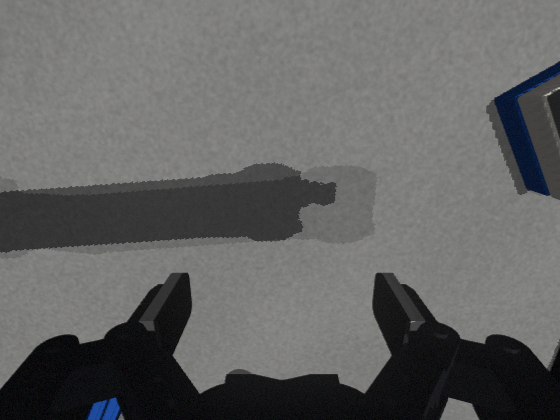

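Top view: the racks are at (205,214), small with a green slide in it, and (213,257), larger and empty. A loose slide-like thing lies at (243,214). The pad is at (285,242), the reader spot at (336,224), the bottle at (281,188), the dish at (401,235) and the can at (157,249).

```bash
cat > h.py <<'E'
from bench import *
import numpy as np, cv2
from scipy.spatial.transform import Rotation as R
def ray(cam,px,P=None):
    P=P or camera_params(cam); T=np.array(P["camera_from_world"]);K=np.array(P["K"])
    d=T[:3,:3].T@np.linalg.solve(K,[px[0],px[1],1.]); o=-T[:3,:3].T@T[:3,3]
    return o,d
def atz(cam,px,z,P=None):
    o,d=ray(cam,px,P); return o+d*(z-o[2])/d[2]
def tri(obs):
    A=np.zeros((3,3));b=np.zeros(3)
    for o,d in obs:
        d=d/np.linalg.norm(d);M=np.eye(3)-np.outer(d,d);A+=M;b+=M@o
    p=np.linalg.solve(A,b)
    return p,[np.linalg.norm(np.cross(p-o,d/np.linalg.norm(d))) for o,d in obs]
def proj(P,X):
    T=np.array(P["camera_from_world"]);K=np.array(P["K"]);X=np.atleast_2d(X)
    c=X@T[:3,:3].T+T[:3,3]; u=c@K.T; return u[:,:2]/u[:,2:]
def down(yaw):  # tool z down; jaw (tool y) direction at world angle yaw
    y=np.array([np.cos(yaw),np.sin(yaw),0]);z=np.array([0,0,-1.]);x=np.cross(y,z)
    return R.from_matrix(np.c_[x,y,z]).as_quat()
E
python3 - <<'E'
from h import *
for n in ["rack","slide","label","pad","reader","reader_head","oil_bottle","dish","lens_can"]:
    for c in ["top","scene"]:
        for d in tip_of(c,n)[:3]:
            print(n,c,np.round(d["at"],1),round(d["confidence"],2),atz(c,d["at"],0).round(3))
top=read_camera("top")[:,:,::-1]; sc=read_camera("scene")[:,:,::-1]
a=cv2.resize(top[180:285,175:315],None,fx=5.7,fy=5.7,interpolation=cv2.INTER_CUBIC)
cv2.imwrite("pics/topcrop.png",a[:598,:798])
a=cv2.resize(sc[180:280,240:400],None,fx=5,fy=5,interpolation=cv2.INTER_CUBIC)
cv2.imwrite("pics/scenecrop.png",a)
E
```

```text
rack top [213.9 258.2] 0.77 [0.437 0.244 0.   ]
rack top [204.5 212.3] 0.65 [0.614 0.278 0.   ]
rack scene [363.6 214.8] 0.88 [0.439 0.25  0.   ]
rack scene [368.5 252.6] 0.78 [0.592 0.269 0.   ]
slide top [206.7 215. ] 0.54 [0.603 0.27  0.   ]
slide top [244.3 213.5] 0.49 [0.606 0.125 0.   ]
slide top [209.2 208.9] 0.23 [0.627 0.26  0.   ]
slide scene [320.3 247.4] 0.86 [ 0.6    0.128 -0.   ]
slide scene [373.7 250.9] 0.58 [0.583 0.284 0.   ]
label top [233.6 206. ] 0.59 [0.636 0.166 0.   ]
label top [212.5 210.4] 0.48 [0.621 0.247 0.   ]
label scene [329.3 249.8] 0.57 [0.604 0.155 0.   ]
label scene [363.9 251.5] 0.43 [0.591 0.256 0.   ]
pad top [289.6 243.6] 0.67 [ 0.486 -0.046  0.   ]
pad scene [274.6 216.6] 0.81 [ 0.502 -0.028  0.   ]
pad scene [144.  194.2] 0.7 [ 0.485 -0.475  0.   ]
reader top [336.1 223.2] 0.97 [ 0.559 -0.227  0.   ]
reader scene [210.1 218.1] 0.69 [ 0.548 -0.226  0.   ]
reader_head top [357.1 177.1] 0.87 [ 0.737 -0.317  0.   ]
reader_head top [288.3 243.9] 0.38 [ 0.485 -0.041  0.   ]
reader_head scene [170. 176.] 0.88 [ 0.38  -0.425  0.   ]
oil_bottle top [283.6 188.5] 0.54 [ 0.699 -0.029  0.   ]
oil_bottle scene [263.3 264.1] 0.65 [ 0.692 -0.025  0.   ]
dish top [396.6 234.6] 0.83 [ 0.51  -0.457  0.   ]
dish scene [143.1 194.9] 0.52 [ 0.489 -0.476  0.   ]
lens_can top [159.7 248.8] 0.49 [0.478 0.45  0.   ]
lens_can scene [429.2 234.8] 0.56 [0.486 0.451 0.   ]
```

View pics/topcrop.png

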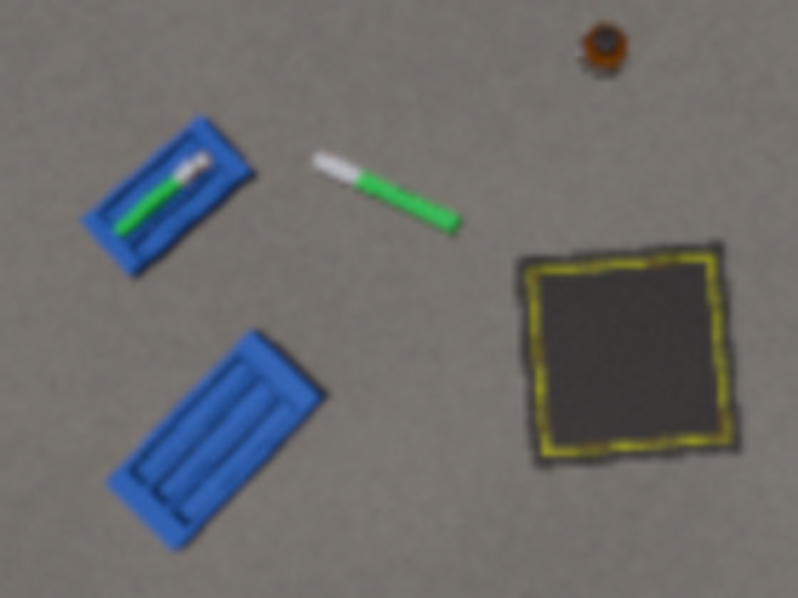

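View pics/scenecrop.png

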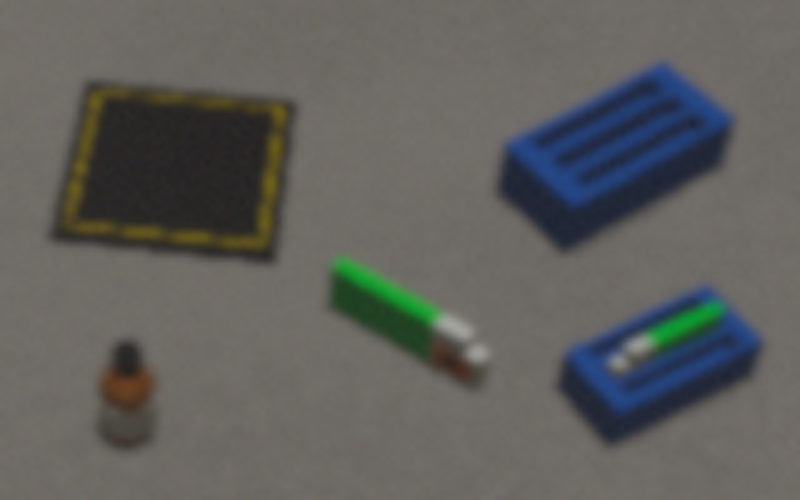

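The small rack, top (205,214) / scene (369,252), holds the smaller slide; the crop confirms it. The bigger rack, top (213,257), is empty. The bigger slide, top (243,214), stands loose on the bench. So the task concerns the rack at about (0.60, 0.27). Next I'll view it closely with the wrist camera from two places.

```bash
cat >> h.py <<'E'
def camintool():
    T=np.array(camera_params("wrist")["camera_from_world"]);Rt=R.from_quat(read_tcp_rot()).as_matrix();p=np.array(read_eef_pos())
    o=-T[:3,:3].T@T[:3,3]; return Rt.T@(o-p), Rt.T@T[:3,:3].T
def snap(cam,fn=None):
    P=camera_params(cam); im=read_camera(cam)
    if fn: cv2.imwrite("pics/"+fn,im[:,:,::-1])
    return im,P
E
python3 - <<'E'
from h import *
o,Rc=camintool(); print(o.round(4)); print(Rc.round(3))
xa=np.radians(131); q=down(xa+np.pi/2-np.pi) # check
print("toolx",R.from_quat(q).as_matrix()[:,0])
q=down(xa+np.pi/2); print("toolx",R.from_quat(q).as_matrix()[:,0], R.from_quat(q).as_matrix()[:,1])
print(inverse_kinematics([0.6,0.27,0.25],q))
print(inverse_kinematics([0.6,0.27,0.25],down(xa-np.pi/2)))
E
```

```text
[ 0.0802  0.001  -0.1243]
[[ 0.    -0.95  -0.312]
 [ 1.     0.     0.   ]
 [ 0.    -0.312  0.95 ]]
toolx [-0.65605903  0.75470958  0.        ]
toolx [ 0.65605903 -0.75470958  0.        ] [-0.75470958 -0.65605903  0.        ]
[-1.33724714  0.83656882  1.37198238  1.61579657 -0.83210067  1.39325401
 -2.29300948]
[-0.77477398  0.41386365  0.37809821  1.59111418 -0.16209941  1.16769893
  0.3536773 ]
```

```bash
python3 - <<'E'
from h import *
q=down(np.radians(41)); Rt=R.from_quat(q).as_matrix()
c=np.array([0.605,0.272,0.2])
for i,off in enumerate([-0.04,0.05]):
    move_ptp(c+Rt[:,1]*off,q)
    im,P=snap("wrist",f"w1_{i}.png"); np.savez(f"w1_{i}.npz",im=im,**P)
    for n in ["rack","slide","label"]:
        for f in (tip_of,look_for):
            for d in f("wrist",n)[:2]: print(i,n,f.__name__,np.round(d["at"],1),round(d["confidence"],2))
print(read_time_s(),read_qpos().round(2))
E
```

```text
0 rack call [320.6 191.4] 0.85
0 rack call [319.6 189.4] 0.88
0 rack call [165.7  98.6] 0.67
0 slide call [324.2 196.5] 0.96
0 slide call [233.4 284.2] 0.62
0 slide call [327.3 196.6] 0.7
0 slide call [233.2 287.7] 0.58
0 label call [262.6 282.6] 0.97
0 label call [321.2 219.9] 0.95
0 label call [233.  293.6] 0.79
0 label call [324.4 194.4] 0.72
1 rack call [235.6 187.7] 0.97
1 rack call [ 86.7 106.2] 0.74
1 rack call [66.2 93.4] 0.92
1 rack call [237.8 189.4] 0.78
1 slide call [234.5 194.7] 0.73
1 slide call [156.7 281.4] 0.61
1 slide call [134.3 292.2] 0.9
1 slide call [228.1 193.2] 0.86
1 label call [182.  284.4] 0.78
1 label call [226.  219.4] 0.64
1 label call [232.9 191.5] 0.81
4.1667 [-0.77  0.56  0.38  1.49 -0.22  1.13  0.37]
```

View pics/w1_0.png

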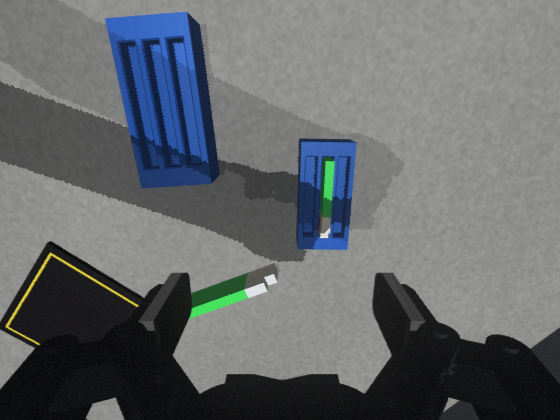

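View pics/w1_1.png

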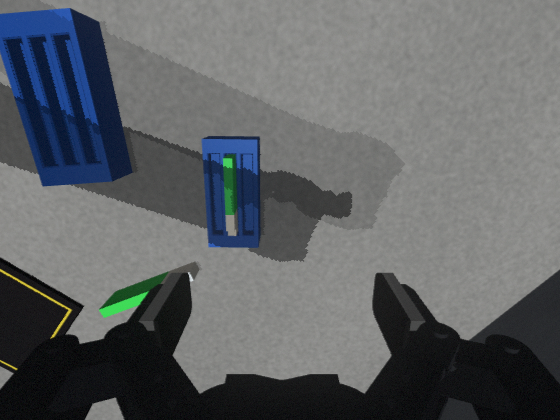

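Both views show the small rack with the slide in it, at (327,195) and (232,192). The frosted end points down the image. The big rack is at (165,100), and the bigger slide and the pad are at lower left. I'll fit the rack box to its silhouette in both views, with height left free.

```bash
cat >> h.py <<'E'
from scipy.optimize import minimize
def rackmask(im,near):
    h=cv2.cvtColor(im,cv2.COLOR_RGB2HSV)
    m=((h[:,:,0]>100)&(h[:,:,0]<125)&(h[:,:,1]>110)&(h[:,:,2]>25)).astype(np.uint8)
    m=cv2.morphologyEx(m,cv2.MORPH_CLOSE,np.ones((3,3)))
    n,l,s,c=cv2.connectedComponentsWithStats(m)
    ids=[i for i in range(1,n) if s[i,4]>300]; i=min(ids,key=lambda i:np.hypot(*(c[i]-near)))
    cs=np.vstack([c_ for c_ in cv2.findContours((l==i).astype(np.uint8),0,2)[0]])
    return cv2.convexHull(cs)[:,0].astype(float), s[i]
def box(x,y,z,yaw,S=(.050,.106,.032)):
    X=np.array([[a*S[0]/2,b*S[1]/2,c*S[2]] for a in(-1,1) for b in(-1,1) for c in(0,1)])
    return X@R.from_euler('z',yaw).as_matrix().T+[x,y,z]
def fitbox(views,x0,fixz=None):
    def cost(p):
        z=p[3] if fixz is None else fixz; J=0
        for hull,P in views:
            m=cv2.convexHull(proj(P,box(p[0],p[1],z,p[2])).astype(np.float32))
            a,_=cv2.intersectConvexConvex(m,hull.astype(np.float32))
            J+=cv2.contourArea(m)+cv2.contourArea(hull.astype(np.float32))-2*a
        return J
    best=None
    st=np.array([.01,.01,.1]+([.005] if fixz is None else []))
    x=np.array(x0,float)
    for k in range(4):
        r=minimize(cost,x,method="Nelder-Mead",options=dict(initial_simplex=np.vstack([x]+[x+np.eye(len(x))[i]*st[i]/(k+1) for i in range(len(x))]),xatol=1e-5,fatol=.01,maxiter=2000)); x=r.x
    return r.x,r.fun
E
python3 - <<'E'
from h import *
V=[]
for i,near in [(0,(327,195)),(1,(232,192))]:
    d=np.load(f"w1_{i}.npz"); hull,s=rackmask(d["im"],near); print(s); V.append((hull,{k:d[k] for k in("K","camera_from_world")}))
yaw0=np.radians(-49-90)
print(fitbox(V,[.605,.272,yaw0,0.0])); print(fitbox(V,[.605,.272,yaw0],0.0)); 
for v in V: print(fitbox([v],[.605,.272,yaw0],0.0))
for i in range(2):
    d=np.load(f"w1_{i}.npz");im=d["im"][:,:,::-1].copy()
    p=fitbox(V,[.605,.272,yaw0,0.0])[0]
    for u in proj(V[i][1],box(p[0],p[1],p[3],p[2])): cv2.circle(im,tuple(np.round(u).astype(int)),1,(0,0,255),-1)
    c=[327,232][i]
    cv2.imwrite(f"pics/fit{i}.png",cv2.resize(im[125:265,c-70:c+70],None,fx=4,fy=4,interpolation=0))
E
python3 -c "
import cv2,numpy as np
cv2.imwrite('pics/fit.png',cv2.resize(np.hstack([cv2.imread('pics/fit0.png'),cv2.imread('pics/fit1.png')]),(800,400)))"
```

```text
[ 297  139   60  111 4916]
[ 202  136   58  112 5018]
(array([ 6.06299620e-01,  2.75664165e-01, -2.43730836e+00,  4.11904948e-04]), np.float64(247.41483041411266))
(array([ 0.60634427,  0.27565488, -2.43886756]), np.float64(252.3544754346367))
(array([ 0.60654632,  0.27577522, -2.43376387]), np.float64(92.6597035904415))
(array([ 0.6060791 ,  0.27543676, -2.43651511]), np.float64(104.52393791940995))
```

View pics/fit.png

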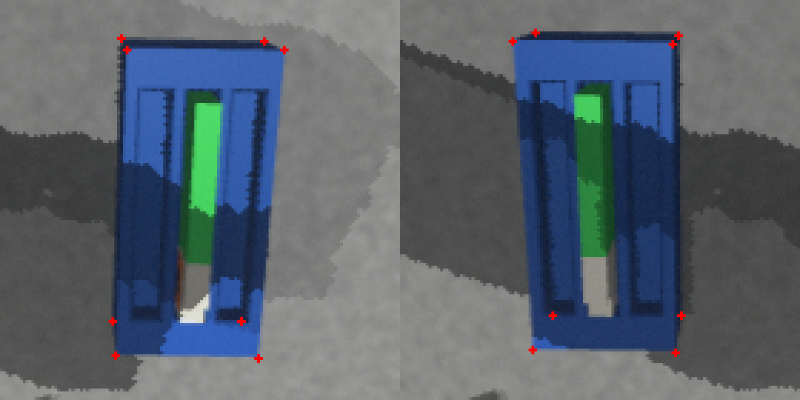

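Rack fit: (0.6063, 0.2757), yaw -2.437, underside at z≈0.4 mm, which agrees with the text. Before grasping I'll measure the pad and reader from two wrist views.

```bash
python3 - <<'E'
from h import *
q=down(0.0)
for i,p in enumerate([[.46,-.05,.29],[.58,-.05,.29]]):
    move_ptp(p,q)
    im,P=snap("wrist",f"w2_{i}.png"); np.savez(f"w2_{i}.npz",im=im,**P)
    for n in ["pad","reader","reader_head"]:
        for d in tip_of("wrist",n)[:2]: print(i,n,np.round(d["at"],1),round(d["confidence"],2),atz("wrist",d["at"],0.0,P).round(4))
print(read_time_s(),read_qpos().round(2))
E
```

```text
0 pad [307.1 158.9] 0.9 [ 0.4944 -0.0303  0.    ]
0 reader [347.  288.8] 0.86 [ 0.5595 -0.2237 -0.    ]
1 pad [215.1 160.4] 0.92 [ 0.4932 -0.0339  0.    ]
1 reader [267.2 289.1] 0.84 [ 0.5585 -0.2256  0.    ]
6.6333 [-0.67  0.28  0.82  1.75 -0.22  1.2   0.21]
```

View pics/w2_0.png

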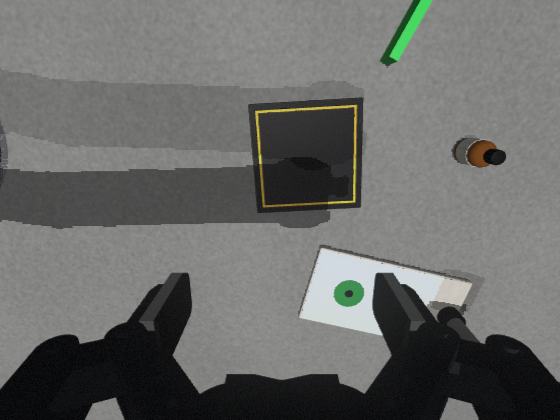

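View pics/w2_1.png

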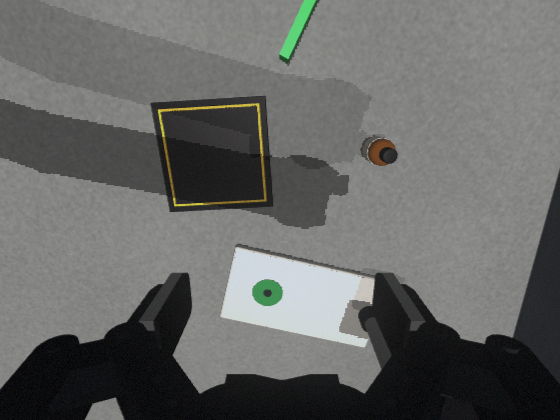

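The pad is at (307,155) and (213,153). The green spot is at (349,293) and (267,293), and the base's corners are visible. I'll compute geometry from these.

```bash
python3 - <<'E'
from h import *
D=[np.load(f"w2_{i}.npz") for i in range(2)]
P=[{k:d[k] for k in("K","camera_from_world")} for d in D]
quads=[];spots=[];hulls=[]
for d,near in zip(D,[(349,293),(267,293)]):
    h=cv2.cvtColor(d["im"],cv2.COLOR_RGB2HSV)
    m=((h[:,:,0]>22)&(h[:,:,0]<35)&(h[:,:,1]>130)&(h[:,:,2]>60)).astype(np.uint8)
    c=np.vstack(cv2.findContours(m,0,2)[0]); c=c[(c[:,0,1]<230)]
    hl=cv2.convexHull(c); a=cv2.approxPolyDP(hl,6,True)[:,0]; 
    a=a[np.argsort(np.arctan2(*(a-a.mean(0)).T[::-1]))]; quads.append(a); print(a.tolist())
    g=((h[:,:,0]>45)&(h[:,:,0]<85)&(h[:,:,1]>120)).astype(np.uint8)
    n,l,s,ce=cv2.connectedComponentsWithStats(g); i=min([i for i in range(1,n) if s[i,4]>100],key=lambda i:np.hypot(*(ce[i]-near)))
    cc=max(cv2.findContours((l==i).astype(np.uint8),0,2)[0],key=cv2.contourArea);e=cv2.fitEllipse(cc); spots.append(e[0]); print(e)
X=[]
for k in range(4):
    p,r=tri([ray("wrist",quads[j][k],P[j]) for j in range(2)]); X.append(p); print(p.round(4),np.round(r,4))
X=np.array(X);print("pad",X.mean(0))
for j in range(2):
    Y=np.array([atz("w",u,.006,P[j]) for u in quads[j]]); print("pad z6",Y.mean(0).round(4),[np.linalg.norm(Y[k]-Y[k-1]).round(4) for k in range(4)],np.degrees(np.arctan2(*(Y[1]-Y[0])[:2][::-1])))
    print("spot z12",atz("w",spots[j],.012,P[j]))
p,r=tri([ray("w",spots[j],P[j]) for j in range(2)]);print("spot",p,r)
corn=[[(322,246),(300,317),(472,283)],[(236,245),(221,317),(372,277)]]
for j in range(2):
    im=D[j]["im"][:,:,::-1];
    g=cv2.cornerSubPix(cv2.cvtColor(im,cv2.COLOR_BGR2GRAY),np.array(corn[j],np.float32)[:,None],(5,5),(-1,-1),(3,30,.01))[:,0]
    Y=np.array([atz("w",u,.012,P[j]) for u in g]); d=Y[0]-Y[1];e=Y[2]-Y[0]
    print(g.round(1).tolist(),Y.round(4).tolist(),np.linalg.norm(d),"yaw from width",np.degrees(np.arctan2(d[1],d[0]))-90,"from edge",np.degrees(np.arctan2(e[1],e[0])),np.linalg.norm(e))
E
```

```text
[[255, 111], [356, 105], [355, 201], [263, 204]]
((348.6052551269531, 293.08306884765625), (24.4544677734375, 28.38109588623047), 76.94158935546875)
[[158, 109], [258, 103], [263, 190], [175, 206]]
((267.22589111328125, 292.348388671875), (24.670333862304688, 28.390539169311523), 93.60340118408203)
[0.4284 0.0293 0.0051] [0.0003 0.0003]
[0.5512 0.0365 0.0085] [0.0002 0.0002]
[ 0.5556 -0.0737  0.0242] [0.0063 0.0063]
[ 0.4364 -0.0924  0.0052] [0.002 0.002]
pad [ 0.49289007 -0.02505436  0.01073834]
pad z6 [ 0.4941 -0.0275  0.006 ] [np.float64(0.1193), np.float64(0.1236), np.float64(0.1221), np.float64(0.1234)] 3.397285930556369
spot z12 [ 0.55945977 -0.22345333  0.012     ]
pad z6 [ 0.4929 -0.0249  0.006 ] [np.float64(0.1242), np.float64(0.1225), np.float64(0.1088), np.float64(0.1208)] 3.312918925411416
spot z12 [ 0.55911471 -0.22357158  0.012     ]
spot [ 0.55917993 -0.22276664  0.01317156] [np.float64(4.962781142173679e-05), np.float64(4.962781142171619e-05)]Traceback (most recent call last):
  File "<stdin>", line 25, in <module>
cv2.error: OpenCV(4.12.0) :-1: error: (-5:Bad argument) in function 'cornerSubPix'
> Overload resolution failed:
>  - Layout of the output array corners is incompatible with cv::Mat
>  - Expected Ptr<cv::UMat> for argument 'corners'
```

```bash
python3 - <<'E'
from h import *
D=[np.load(f"w2_{i}.npz") for i in range(2)]
P=[{k:d[k] for k in("K","camera_from_world")} for d in D]
quads=[]
for d in D:
    h=cv2.cvtColor(d["im"],cv2.COLOR_RGB2HSV)
    m=((h[:,:,0]>20)&(h[:,:,0]<36)&(h[:,:,1]>110)&(h[:,:,2]>30)).astype(np.uint8)
    m[230:]=0; m[:,370:]=0
    m=cv2.morphologyEx(m,cv2.MORPH_CLOSE,np.ones((3,3)))
    cs=max(cv2.findContours(m,0,2)[0],key=lambda c:cv2.contourArea(cv2.convexHull(c)))
    a=cv2.approxPolyDP(cv2.convexHull(cs),5,True)[:,0]
    a=a[np.argsort(np.arctan2(*(a-a.mean(0)).T[::-1]))]; quads.append(a); print(a.tolist())
for j in range(2):
    Y=np.array([atz("w",u,.006,P[j]) for u in quads[j]]); print("pad z6",Y.mean(0).round(4),[np.linalg.norm(Y[k]-Y[k-1]).round(4) for k in range(len(Y))])
if all(len(q)==4 for q in quads):
  X=np.array([tri([ray("w",quads[j][k],P[j]) for j in range(2)])[0] for k in range(4)]);print(X.round(4).tolist(),X.mean(0))
corn=[[(322,246),(300,317),(472,283)],[(236,245),(221,317),(372,277)]]
for j in range(2):
    g0=cv2.cvtColor(np.ascontiguousarray(D[j]["im"]),cv2.COLOR_RGB2GRAY)
    g=np.ascontiguousarray(np.array(corn[j],np.float32).reshape(-1,1,2)); cv2.cornerSubPix(g0,g,(4,4),(-1,-1),(3,30,.01)); g=g[:,0]
    Y=np.array([atz("w",u,.012,P[j]) for u in g]); d=Y[0]-Y[1];e=Y[2]-Y[0]
    print(g.round(1).tolist(),Y.round(4).tolist(),np.linalg.norm(d),"yaw w",np.degrees(np.arctan2(d[1],d[0]))-90,"edge",np.degrees(np.arctan2(e[1],e[0])),np.linalg.norm(e))
E
```

```text
[[255, 111], [356, 105], [355, 201], [263, 207]]
[[158, 109], [258, 103], [266, 201], [174, 206]]
pad z6 [ 0.4941 -0.0286  0.006 ] [np.float64(0.1235), np.float64(0.1236), np.float64(0.1221), np.float64(0.1237)]
pad z6 [ 0.4935 -0.0287  0.006 ] [np.float64(0.1242), np.float64(0.1225), np.float64(0.1241), np.float64(0.124)]
[[0.4284, 0.0293, 0.0051], [0.5512, 0.0365, 0.0085], [0.5591, -0.0855, 0.0087], [0.4365, -0.0931, 0.0099]] [ 0.49381789 -0.02816538  0.00801556]
[[320.3999938964844, 247.0], [298.6000061035156, 316.5], [472.0, 283.20001220703125]] [[0.5154, -0.1502, 0.012], [0.4873, -0.264, 0.012], [0.7363, -0.2066, 0.012]] 0.11719993833600698 yaw w -13.865302576911219 edge -14.320397021297607 0.22803017709762183
[[234.89999389648438, 246.60000610351562], [219.6999969482422, 315.8999938964844], [374.0, 277.8999938964844]] [[0.5154, -0.151, 0.012], [0.4876, -0.2644, 0.012], [0.712, -0.1994, 0.012]] 0.11676507721234115 yaw w -13.800814229556536 edge -13.843000788194825 0.20250565140659485
```

Pad centre is (0.4938, -0.0286), yaw 3.4°. The spot is at (0.5593, -0.2235), reader yaw about -14°. Now I'll grasp the rack.

```bash
python3 - <<'E'
from h import *
q=down(-2.437+np.pi); c=np.array([.6063,.2757])
move_ptp([*c,.12],q)
movel([*c,.025],q,speed=.12)
print("touch",read_ft_force().round(2))
move_gripper(0.045,effort=45)
print(read_finger_gap(),read_ft_force().round(2))
movel([*c,.045],q,speed=.06)
print(read_ft_force().round(2),read_ft_torque().round(3),read_finger_gap())
movel([*c,.13],q,speed=.15)
im,P=snap("wrist","w3.png"); im,P=snap("scene","s3.png")
print(read_time_s(),read_eef_pos(),read_qpos().round(2))
E
python3 -c "
import cv2,numpy as np
a=cv2.imread('pics/s3.png')[150:290,260:460]
cv2.imwrite('pics/s3c.png',cv2.resize(a,None,fx=4,fy=4,interpolation=2))"
```

```text
touch [-0.55  0.23  0.43]
0.049286959472103084 [-1.71 -1.23  4.45]
[-0.33  0.17 -2.76] [ 0.011  0.052 -0.02 ] 0.04942188033528552
10.675 [0.60475976 0.27528295 0.1280392 ] [-0.87  0.58  0.51  1.67 -0.33  0.98  0.46]
```

View pics/w3.png

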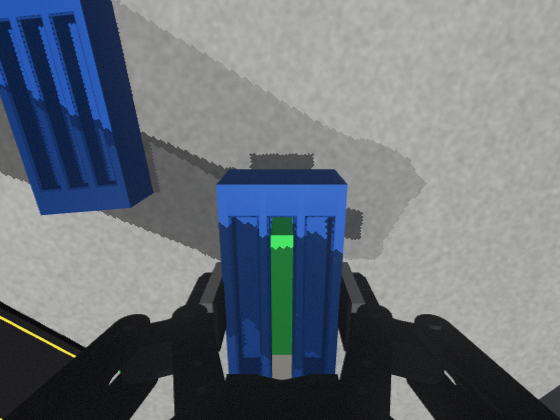

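View pics/s3c.png

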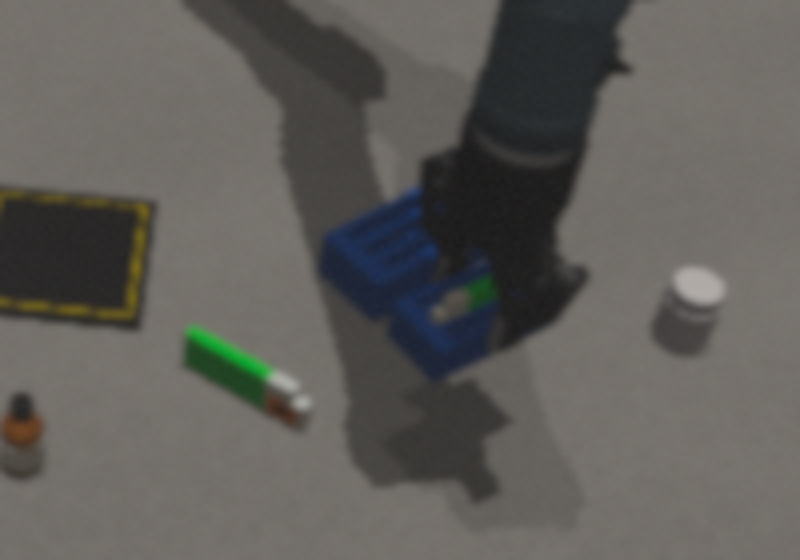

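The rack is held, level, with the slide still in it. Now carry it to the pad.

```bash
python3 - <<'E'
from h import *
th=np.radians(3.4); q=down(th+np.pi/2); c=np.array([.4938,-.0286])
print(inverse_kinematics([*c,.13],q), inverse_kinematics([*c,.031],q))
movel([*c,.13],q,speed=.16)
e=read_eef_pos(); print(e, R.from_quat(read_tcp_rot()).as_matrix().round(3).tolist(), read_finger_gap())
cc=c+(c-e[:2]); 
movel([*cc,.05],q,speed=.12)
for z in [.035,.0325,.031,.030,.029]:
    movel([*cc,z],q,speed=.04); f=read_ft_force(); print(z,read_eef_pos().round(4),f.round(2))
    if f[2]>-1: break
print(read_time_s())
im,P=snap("scene","s4.png");im,P=snap("wrist","w4.png")
E
python3 -c "
import cv2,numpy as np
a=cv2.imread('pics/s4.png')[130:270,170:370]
cv2.imwrite('pics/s4c.png',cv2.resize(a,None,fx=4,fy=4,interpolation=2))"
```

```text
[-0.43011897  0.25985535  0.45228716  2.08571846 -0.15318247  0.8270201
  1.74318062] [-0.32532654  0.43919543  0.34190085  2.12005693 -0.2480817   0.61947
  1.81980128]
[ 0.49406574 -0.02794178  0.13005767] [[-0.998, -0.06, 0.0], [-0.06, 0.998, 0.0], [-0.0, 0.0, -1.0]] 0.04919889159166621
0.035 [ 0.4933 -0.0293  0.0347] [-0.54  0.4  -2.61]
0.0325 [ 0.4935 -0.0293  0.0324] [-0.3   0.59 -2.83]
0.031 [ 0.4938 -0.0293  0.032 ] [-2.26  0.57  4.52]
14.6917
```

View pics/s4c.png

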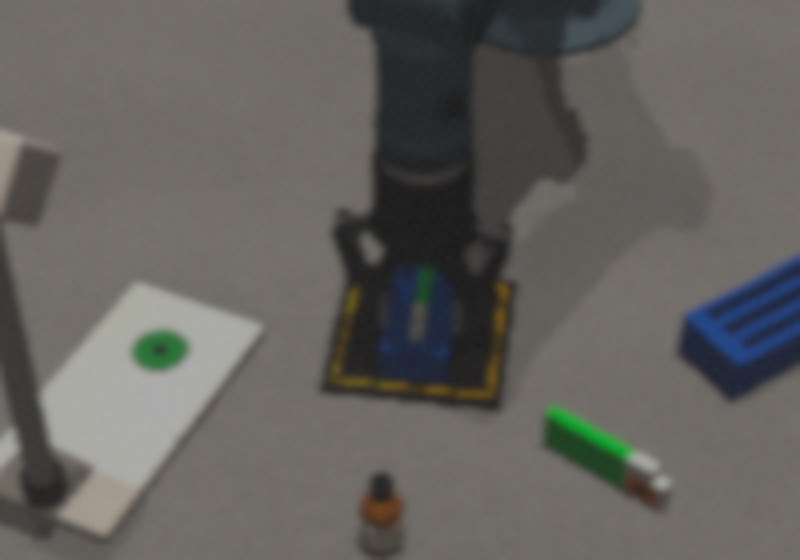

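The rack stands on the pad with contact at TCP z = 0.032. Release it, retreat, turn the hand and look.

```bash
python3 - <<'E'
from h import *
e=read_eef_pos(); q=down(np.radians(93.4))
move_gripper(0.08,effort=45); print(read_finger_gap(),read_ft_force().round(2))
movel([e[0],e[1],.13],q,speed=.15)
q2=down(np.radians(-86.6)); Rt=R.from_quat(q2).as_matrix()
for i,off in enumerate([-.035,.045]):
    move_ptp(np.array([.49,-.0286,.2])+Rt[:,1]*off,q2)
    print(read_qpos().round(2))
    im,P=snap("wrist",f"w5_{i}.png"); np.savez(f"w5_{i}.npz",im=im,**P)
    for n in ["slide","label"]:
        for d in tip_of("wrist",n)[:2]: print(i,n,np.round(d["at"],1),round(d["confidence"],2))
print(read_time_s())
E
```

```text
0.080007742238204 [-0.47 -0.81  0.11]
[-1.    0.19  1.    2.06 -0.19  0.98 -1.41]
0 slide [318.9 191.1] 0.75
0 slide [157.1  58.8] 0.7
0 label [117.9  29.6] 0.95
0 label [517.8 132.8] 0.74
[-0.84  0.23  1.02  2.04 -0.24  0.99 -1.21]
1 slide [69.3 57.5] 0.98
1 slide [233.  192.9] 0.78
1 label [21.2 33.2] 0.75
1 label [231.9 193.1] 0.65
19.3917
```

View pics/w5_0.png

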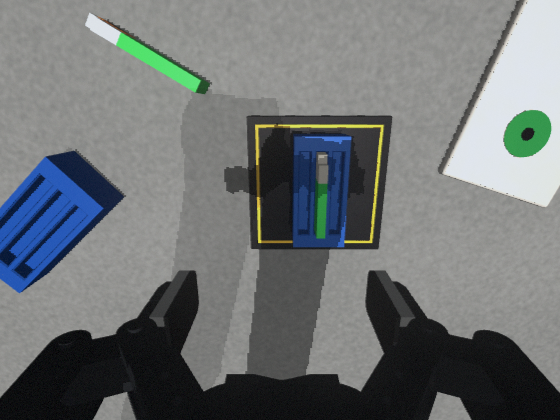

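View pics/w5_1.png

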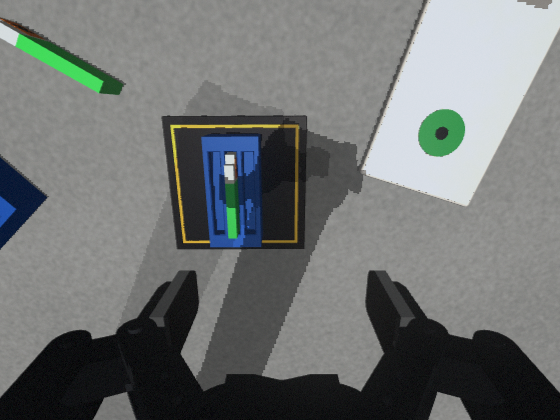

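The rack stands on the pad, at (322,192) and (232,192), with the slide in it and frosted end away from the robot. It looks a little nearer the robot edge, so I'll fit it against the pad, and the slide too.

```bash
python3 - <<'E'
from h import *
D=[np.load(f"w5_{i}.npz") for i in range(2)]
P=[{k:d[k] for k in("K","camera_from_world")} for d in D]
V=[];G=[]
for d,p,near in zip(D,P,[(322,192),(232,192)]):
    hull,s=rackmask(d["im"],near); print(s); V.append((hull,p))
yaw=np.radians(-86.6)
r,c=fitbox(V,[.4938,-.0286,yaw,.006]);print(r,np.degrees(r[2]),c); print(fitbox(V,[.4938,-.0286,yaw],.006))
for j,d in enumerate(D):
    h=cv2.cvtColor(d["im"],cv2.COLOR_RGB2HSV)
    m=((h[:,:,0]>20)&(h[:,:,0]<36)&(h[:,:,1]>110)&(h[:,:,2]>30)).astype(np.uint8)
    m[260:]=0; m[:110]=0;m[:,400:]=0;m[:,:150]=0
    cs=np.vstack([c for c in cv2.findContours(cv2.morphologyEx(m,cv2.MORPH_CLOSE,np.ones((3,3))),0,2)[0] if cv2.contourArea(cv2.convexHull(c))>30])
    a=cv2.approxPolyDP(cv2.convexHull(cs),5,True)[:,0]; Y=np.array([atz("w",u,.006,P[j]) for u in a]); print(a.tolist(),Y.mean(0),[np.linalg.norm(Y[k]-Y[k-1]).round(4) for k in range(len(Y))])
    # slide top: unshadowed/shadowed green component
    g=((h[:,:,0]>45)&(h[:,:,0]<75)&(h[:,:,1]>120)).astype(np.uint8)
    n,l,s,ce=cv2.connectedComponentsWithStats(g); i=min([i for i in range(1,n) if s[i,4]>60],key=lambda i:np.hypot(*(ce[i]-[(322,205),(232,205)][j])))
    print("green",s[i],ce[i])
    Rk=R.from_euler('z',r[2]).as_matrix()
    S=box(r[0],r[1],r[3]+.02,r[2],(.008,.076,.026))
    im=d["im"][:,:,::-1].copy()
    big=cv2.resize(im[120:260,[250,160][j]:[250,160][j]+140],None,fx=4,fy=4,interpolation=0)
    for X,col in ((S,(255,0,255)),(box(r[0],r[1],r[3],r[2]),(0,0,255))):
        for u in proj(P[j],X): cv2.circle(big,tuple(np.round((u-[[250,160][j],120])*4+2).astype(int)),3,col,-1)
    G.append(big)
cv2.imwrite("pics/fit5.png",cv2.resize(np.hstack(G),(800,400)))
E
```

```text
[ 292  134   60  114 5279]
[ 201  134   62  114 5331]
[ 0.49378041 -0.02841689 -1.51025239  0.0079118 ] -86.53108779230917 174.45918308012187
(array([ 0.4935238 , -0.02843109, -1.51205803]), np.float64(200.08068386791274))
[[383, 125], [372, 242], [258, 242], [255, 124]] [ 0.49369617 -0.02874708  0.006     ] [np.float64(0.1239), np.float64(0.123), np.float64(0.1242), np.float64(0.124)]
green [315 181  12  57 582] [320.23024055 209.60824742]
[[297, 124], [297, 241], [183, 242], [170, 125]] [ 0.49394834 -0.02813517  0.006     ] [np.float64(0.123), np.float64(0.1229), np.float64(0.1243), np.float64(0.1231)]
green [225 181  15  57 624] [232.16826923 209.56570513]
```

View pics/fit5.png

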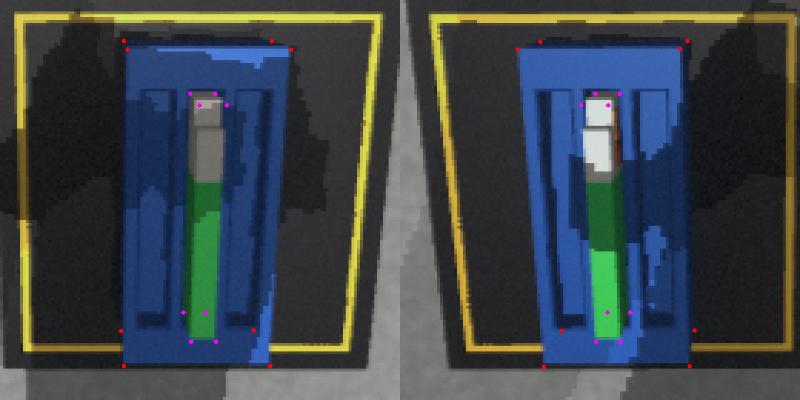

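The rack is within 0.5 mm of the pad centre, and the slide matches its predicted place. Now grasp the slide just behind its middle, clear of the label, with the fingertips just above the rack top.

```bash
python3 - <<'E'
from h import *
a=np.radians(3.47); q=down(a-np.pi/2)
c=np.array([.4937,-.0284])-.004*np.array([np.cos(a),np.sin(a)])
move_ptp([*c,.12],q); move_gripper(0.03,effort=40)
e=read_eef_pos(); cc=c+(c-e[:2]); print(e.round(4))
movel([*cc,.075],q,speed=.1)
e=read_eef_pos(); cc=cc+(c-e[:2]); print(e.round(4),read_ft_force().round(2))
z=.0640
for k in range(3):
    movel([*cc,z],q,speed=.04); e=read_eef_pos(); f=read_ft_force(); print(z,e.round(4),f.round(2))
    if f[2]>3 : break
    dz=.0605-e[2]; 
    if abs(dz)<.0006: break
    z+=dz
im,P=snap("wrist","w6.png"); im,P=snap("scene","s6.png")
print(read_time_s())
E
python3 -c "
import cv2,numpy as np
a=cv2.imread('pics/s6.png')[150:270,200:340]
b=cv2.imread('pics/w6.png')[180:380,180:380]
cv2.imwrite('pics/c6.png',np.hstack([cv2.resize(a,(400,343),interpolation=2),cv2.resize(b,(343,343),interpolation=2)]))"
```

```text
[ 0.4899 -0.0288  0.1203]
[ 0.4895 -0.0288  0.075 ] [0.52 0.87 0.43]
0.064 [ 0.4895 -0.0283  0.0639] [-0.33 -0.66 -0.45]
0.060645322950442046 [ 0.4895 -0.0284  0.0605] [ 0.43 -0.09  0.19]
21.7583
```

View pics/c6.png

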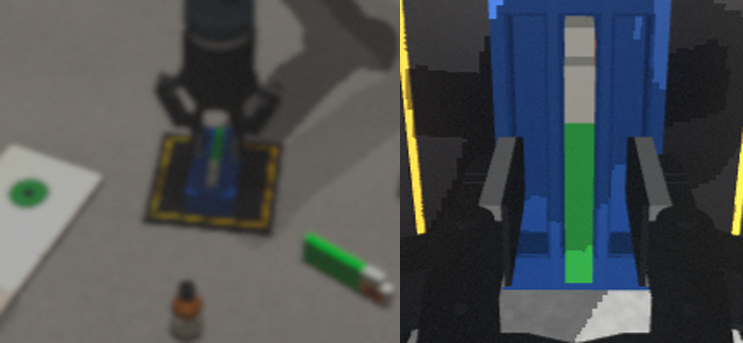

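```bash
python3 - <<'E'
from h import *
a=np.radians(3.47); q=down(a-np.pi/2)
e=read_eef_pos(); x=[.4897,-.0284]
movel([*x,.0592],q,speed=.04); print(read_eef_pos().round(4),read_ft_force().round(2))
move_gripper(0.004,effort=40); print(read_finger_gap(),read_ft_force().round(2))
movel([*x,.075],q,speed=.04); print(read_finger_gap(),read_ft_force().round(2),read_ft_torque().round(3))
movel([*x,.14],q,speed=.1); print(read_finger_gap(),read_eef_pos().round(4),read_ft_force().round(2))
for c in ("wrist","scene","top"): snap(c,c+"7.png")
print(read_time_s(),read_qpos().round(2))
E
python3 -c "
import cv2,numpy as np
a=cv2.imread('pics/scene7.png')[130:270,200:340]
cv2.imwrite('pics/c7.png',cv2.resize(a,(560,560),interpolation=2))"
```

```text
[ 0.4896 -0.0284  0.0591] [-0.   -0.12  0.12]
0.006794927072673445 [-0.29 -0.38  0.13]
0.006641819060713994 [ 0.73 -0.26 -0.13] [-0.019  0.021 -0.03 ]
0.006729892386602072 [ 0.4892 -0.0282  0.1396] [ 0.27 -0.19 -0.47]
23.825 [-0.85  0.33  0.95  2.1  -0.35  0.87 -1.21]
```

View pics/c7.png

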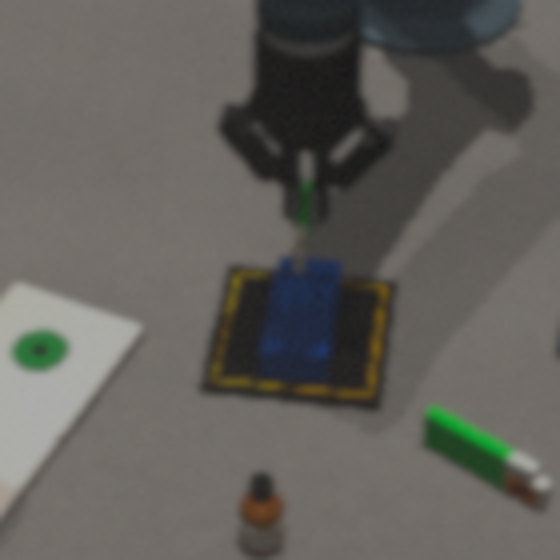

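View pics/wrist7.png

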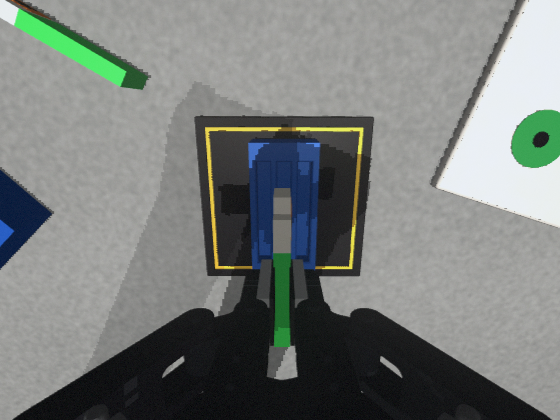

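The slide is held (gap 6.7 mm), and the rack is unmoved on the pad. Check how the slide sits in the hand by projecting its expected outline into the wrist picture.

```bash
python3 - <<'E'
from h import *
o,Rc=camintool()
im=cv2.imread("pics/wrist7.png"); K=np.array(camera_params("wrist")["K"])
def slidepts(dy,zt):
    pts=[]
    for x in(-.004,.004):
        for y,z in [(-.038,.026),(-.038,0),(.014,.026),(.030,.026),(.030,.018),(.038,.018),(.038,0)]:
            pts.append([y+dy, x, zt-z])  # tool frame: toolx=slide y, tooly=slide x, toolz=-z
    return np.array(pts)
p=slidepts(.004,.0331); c=(p-o)@Rc; u=c@K.T; u=u[:,:2]/u[:,2:]; print(u.round(1).tolist())
S=6; x0,y0=225,175; big=cv2.resize(im[y0:y0+100*1+90,x0:x0+115],None,fx=S,fy=S,interpolation=0)
for k,v in enumerate(u): cv2.circle(big,tuple(np.round((v+.5-[x0,y0])*S).astype(int)),3,(0,0,255) if k<7 else (255,0,255),-1)
cv2.imwrite("pics/c7w.png",cv2.resize(big,None,fx=.52,fy=.52,interpolation=3))
E
```

```text
[[275.6, 346.6], [276.4, 314.8], [274.9, 253.3], [274.7, 220.2], [275.0, 214.4], [274.9, 197.8], [275.6, 188.2], [291.3, 346.6], [290.1, 314.8], [292.5, 253.3], [292.9, 220.2], [292.3, 214.4], [292.5, 197.8], [291.3, 188.2]]
```

View pics/c7w.png

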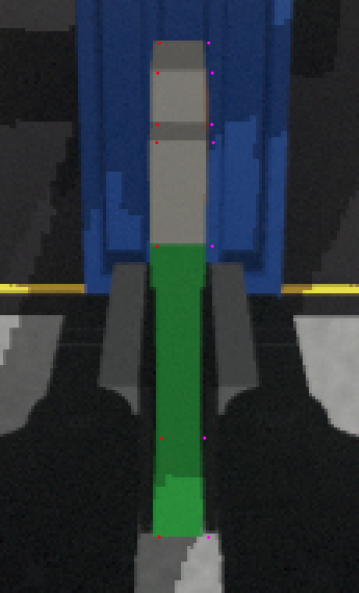

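The slide sits in the hand within about 1 mm of the expected place. Check IK for the final pose and approach, then go.

```bash
cat >> h.py <<'E'
psi=np.radians(-14.0); s2=np.sqrt(.5)
RP=np.array([.5593,-.2235,.160])
sx=np.array([s2*np.cos(psi),s2*np.sin(psi),s2]); sy=np.array([-np.sin(psi),np.cos(psi),0]); sz=np.cross(sx,sy)
RF=np.c_[sy,sx,-sz]; qF=R.from_matrix(RF).as_quat()
tF=RP-RF@np.array([.029,.004,.0241])
rx=np.array([np.cos(psi),np.sin(psi),0])
E
python3 - <<'E'
from h import *
print(tF,RF.round(3).tolist(),np.linalg.det(RF))
print(inverse_kinematics(tF,qF)); pre=tF-.07*rx+[0,.0,.05]; print(pre,inverse_kinematics(pre,qF))
E
```

```text
[ 0.53300478 -0.24683166  0.17421285] [[0.242, 0.686, 0.686], [0.97, -0.171, -0.171], [0.0, 0.707, -0.707]] 1.0000000000000002
[ 1.54397864  0.34072503 -1.17823567  2.30549725  2.15322526  0.14737264
 -1.83631281]
[ 0.46508408 -0.22989713  0.22421285] [-0.63624972 -0.38968074  1.01801213  2.48418733  1.13143201  0.17826457
 -0.81987548]
```

The IK's answers lie near joint limits and flip configuration. I'll fit a kinematic model from IK samples (no robot time needed), so I can search for a good final configuration over redundancy and orientation.

```bash
cat > kin.py <<'E'
import numpy as np
from scipy.spatial.transform import Rotation as R
def fk(par,Q):
    # PoE; par: 7x(w dir(3), point(3)), home pos 3, home rotvec 3
    Q=np.atleast_2d(Q); n=len(Q)
    Rm=np.tile(np.eye(3),(n,1,1)); p=np.zeros((n,3))
    for i in range(7):
        w=par[6*i:6*i+3]; w=w/np.linalg.norm(w); c=par[6*i+3:6*i+6]
        Ri=R.from_rotvec(Q[:,i:i+1]*w).as_matrix()
        p=p+np.einsum('nij,nj->ni',Rm,c-np.einsum('nij,j->ni',Ri,c)); Rm=Rm@Ri
    H=R.from_rotvec(par[45:48]).as_matrix()
    return p+Rm@par[42:45], Rm@H
E
python3 - <<'E'
from h import *
from kin import fk
from scipy.optimize import least_squares
rng=np.random.default_rng(0); Q=[];Pp=[];Rr=[]
for k in range(900):
    p=rng.uniform([.35,-.45,.1],[.75,.45,.5]); 
    az=np.arctan2(p[1],p[0])
    r=(R.from_euler('z',az+rng.normal(0,.8))*R.from_rotvec(rng.normal(0,.35,3))*R.from_quat(down(-np.pi/2+0))) if k%2 else R.from_rotvec(rng.normal(0,.4,3))*R.from_quat(read_tcp_rot())
    q=inverse_kinematics(p,r.as_quat())
    if q is None: continue
    Q.append(q);Pp.append(p);Rr.append(r.as_matrix())
q0=read_qpos();Q.append(q0);Pp.append(read_eef_pos());Rr.append(R.from_quat(read_tcp_rot()).as_matrix())
Q=np.array(Q);Pp=np.array(Pp);Rr=np.array(Rr);print(len(Q)); np.savez("ik.npz",Q=Q,P=Pp,R=Rr)
def res(x):
    p,Rm=fk(x,Q); return np.r_[((p-Pp)).ravel(),.2*(Rm-Rr).ravel()]
best=None
for t in range(30):
    sg=rng.choice([-1,1],7) if t else np.array([-1,1,-1,1,-1,1,-1])
    x=[]; hs=[.15,.33,.5,.73,.9,1.1,1.2]
    for i in range(7): x+=list(np.array([0,0,sg[i]]) if i%2==0 else np.array([0,sg[i],0]))+[0,0,hs[i]]
    x+=[0,0,1.35]+list(R.from_euler('z',rng.uniform(-3.14,3.14) if t else np.pi/2).as_rotvec()); x=np.array(x,float)+rng.normal(0,.01,48)
    r=least_squares(res,x,max_nfev=60,loss='soft_l1',f_scale=.05)
    e=np.median(np.abs(res(r.x)))
    if best is None or e<best[0]: best=(e,r.x); print(t,e,sg)
    if e<1e-4: break
x=least_squares(res,best[1],loss='soft_l1',f_scale=.002,max_nfev=300).x
p,Rm=fk(x,Q);print(np.percentile(np.linalg.norm(p-Pp,axis=1),[50,90,100]))
np.save("par.npy",x); 
for i in range(7): print((x[6*i:6*i+3]/np.linalg.norm(x[6*i:6*i+3])).round(3),x[6*i+3:6*i+6].round(3))
print(x[42:].round(3))
E
```

```text
824
0 1.6886714249153557e-12 [-1  1 -1  1 -1  1 -1]
[2.60281717e-12 8.40167400e-12 1.28210787e-10]
[ 0.  0. -1.] [-0.    -0.     1.684]
[-0.  1.  0.] [ 0.    -2.447  0.3  ]
[-0. -0. -1.] [ 0.    -0.021  0.655]
[0. 1. 0.] [0.    2.594 0.792]
[-0.  0. -1.] [ 0.    -0.041  0.965]
[0. 1. 0.] [0.    0.065 1.298]
[-0.  0. -1.] [ 0.    -0.041  1.28 ]
[ 0.    -0.041  1.603  0.    -0.     1.571]
```

```bash
cat >> kin.py <<'E'
from scipy.optimize import least_squares
PAR=np.load('par.npy') if __import__('os').path.exists('par.npy') else None
LO=np.array([-2.61,-0.41,-1.48,0,-1.57,0.05,-2.85]);HI=np.array([2.61,2.15,1.57,2.5,4.71,1.97,2.85])
def ik(p,Rm,seed,reg=1e-3,m=.04):
    f=lambda q:(lambda a,b:np.r_[a[0]-p,.3*(b[0]-Rm).ravel(),reg*(q-seed)*.1])(*fk(PAR,q))
    r=least_squares(f,np.clip(seed,LO+m+.01,HI-m-.01),bounds=(LO+m,HI-m),max_nfev=150)
    a,b=fk(PAR,r.x); return r.x,np.linalg.norm(a[0]-p)+.3*np.linalg.norm(b[0]-Rm)
def joints(q): # points of shoulder, elbow, wrist
    out=[]
    for z,k in((.3,0),(.792,2),(1.298,4)):
        pp=PAR.copy(); pp[42:45]=[0,0,z]; qq=np.array(q,float).copy(); qq[k+1 if k else 1:]=0 if k else 0
        out.append(fk(pp,qq)[0][0])
    return np.array(out)
E
python3 - <<'E'
from h import *
from kin import *
cur=read_qpos(); rng=np.random.default_rng(1); sols=[]
off=np.array([.029,.004,.0241])
for phi in np.radians([0,0,0,-20,20,-40,40,60,-60]):
    Rp=R.from_rotvec(sx*phi).as_matrix()@RF; t=RP-Rp@off
    for k in range(25):
        seed=rng.uniform(LO,HI) if k else cur
        q,e=ik(t,Rp,seed,reg=0)
        if e<1e-5:
            mar=np.min(np.r_[q-LO,HI-q]); sols.append((np.degrees(phi),mar,np.max(np.abs(q-cur)),q))
sols.sort(key=lambda s:-(s[1]-.15*s[2]))
seen={}
for s in sols:
    if seen.get(s[0],0)<4: seen[s[0]]=seen.get(s[0],0)+1; print(round(s[0]),s[1].round(2),s[2].round(2),s[3].round(2),"elbow",joints(s[3])[1].round(2),"wrist",joints(s[3])[2].round(2))
print(cur.round(2),joints(cur).round(2).tolist())
E
```

```text
-60 0.36 0.9 [-1.16  1.01  1.17  2.14  0.55  0.63 -1.39] elbow [0.18 0.38 0.55] wrist [0.47 0.08 0.26]
-60 0.33 0.78 [-1.19  1.11  1.24  2.14  0.35  0.58 -1.23] elbow [0.18 0.41 0.5 ] wrist [0.48 0.08 0.26]
-60 0.36 1.1 [-1.09  0.88  1.06  2.14  0.75  0.72 -1.55] elbow [0.19 0.34 0.6 ] wrist [0.46 0.08 0.26]
-60 0.36 1.31 [-0.96  0.73  0.87  2.14  0.96  0.86 -1.7 ] elbow [0.2  0.27 0.66] wrist [0.46 0.08 0.27]
40 0.52 2.71 [ 1.54  0.71 -0.9   1.98 -0.78  0.67  1.5 ] elbow [ 0.   -0.31  0.69] wrist [ 0.37 -0.41  0.35]
40 0.51 2.86 [ 1.36  0.6  -0.67  1.99 -0.99  0.78  1.65] elbow [ 0.05 -0.26  0.71] wrist [ 0.37 -0.42  0.35]
40 0.51 2.89 [ 1.31  0.58 -0.6   1.99 -1.04  0.8   1.68] elbow [ 0.06 -0.25  0.72] wrist [ 0.37 -0.42  0.35]
40 0.51 2.9 [ 1.29  0.57 -0.57  1.99 -1.06  0.82  1.69] elbow [ 0.07 -0.25  0.72] wrist [ 0.37 -0.42  0.35]
60 0.43 2.48 [ 1.6   1.08 -1.05  1.75 -0.39  0.95  1.28] elbow [-0.02 -0.42  0.55] wrist [ 0.41 -0.49  0.29]
-40 0.18 1.34 [-1.17  0.72  1.26  2.32  0.99  0.31 -1.61] elbow [0.15 0.31 0.66] wrist [0.39 0.01 0.32]
-40 0.18 1.41 [-1.15  0.68  1.23  2.32
[... 1312 characters left out ...]
-1.58] elbow [-0.03 -0.18  0.76] wrist [ 0.3  -0.19  0.36]
0 0.17 2.5 [ 1.64  0.44 -1.31  2.3   1.94  0.23 -1.57] elbow [-0.03 -0.19  0.75] wrist [ 0.3  -0.19  0.36]
0 0.17 2.5 [ 1.65  0.44 -1.31  2.3   1.93  0.23 -1.56] elbow [-0.03 -0.19  0.75] wrist [ 0.3  -0.19  0.36]
0 0.16 2.47 [ 1.62  0.41 -1.28  2.3   1.98  0.21 -1.62] elbow [-0.02 -0.18  0.76] wrist [ 0.3  -0.19  0.36]
20 0.23 3.0 [ 1.25  0.35 -0.63  2.19 -1.34  0.46  1.8 ] elbow [ 0.05 -0.15  0.77] wrist [ 0.35 -0.32  0.39]
20 0.15 2.59 [ 1.74  0.64 -1.23  2.17 -0.38  0.2   1.02] elbow [-0.06 -0.27  0.71] wrist [ 0.34 -0.29  0.4 ]
[-0.85  0.33  0.95  2.1  -0.35  0.87 -1.21] [[-0.0, -0.0, 0.3], [0.12, 0.13, 0.76], [0.5, 0.01, 0.44]]
```

```bash
cat > plan.py <<'E'
from h import *
from kin import *
def trace(q0,q1,n=11):
    T=[]
    for s in np.linspace(0,1,n):
        q=q0+(q1-q0)*s; p,Rm=fk(PAR,q); J=joints(q)
        low=min((p[0]+Rm[0]@np.array(v))[2] for v in [(.045,0,.035),(-.04,0,.035),(.04,.045,-.1),(-.04,-.045,-.1),(.04,-.045,-.1),(-.04,.045,-.1)])
        T.append((s.round(2),p[0].round(2).tolist(),Rm[0][:,2].round(2).tolist(),round(low,3),"E",J[1].round(2).tolist(),"W",J[2].round(2).tolist()))
    return T
E
python3 - <<'E'
from plan import *
cur=read_qpos(); qa,e=ik(np.array([.47,-.03,.30]),R.from_quat(read_tcp_rot()).as_matrix(),cur,reg=.01); print(qa.round(2),e)
rng=np.random.default_rng(2); c=[]
pre=tF+[0,0,.06]
for k in range(120):
    q,e=ik(tF,RF,rng.uniform(LO,HI),reg=0,m=.1)
    if e<1e-5:
        qp,e2=ik(pre,RF,q,reg=.01)
        if e2<1e-4: c.append((np.max(np.abs(qp-qa)),q,qp,np.max(np.abs(q-qp))))
c.sort(key=lambda s:s[0])
for d,q,qp,dd in c[:40:6]: print(d.round(2),q.round(2),qp.round(2),dd.round(2))
np.savez("cand.npz",q=[x[1] for x in c],qp=[x[2] for x in c],qa=qa)
for t in trace(qa,c[0][2]): print(*t)
E
```

```text
[-0.86 -0.05  0.82  1.98  0.04  1.2  -1.56] 6.563411784418985e-06Traceback (most recent call last):
  File "<stdin>", line 13, in <module>
IndexError: list index out of range
```

```bash
python3 - <<'E'
from plan import *
cur=read_qpos(); Rd=R.from_quat(read_tcp_rot()).as_matrix()
rng=np.random.default_rng(2); c=[]
for k in range(250):
    q,e=ik(tF,RF,rng.uniform(LO,HI),reg=0,m=.08)
    if e<1e-5: c.append(q)
c=np.array(c); print(len(c), c.min(0).round(2),c.max(0).round(2))
best=[]
for z in (.25,.3,.35):
  for x,y in ((.47,-.03),(.52,-.05),(.45,-.12)):
    qa,e=ik(np.array([x,y,z]),Rd,cur,reg=.01)
    if e>1e-4: continue
    for q in c: best.append((np.max(np.abs(q-qa)),qa,q,(x,y,z)))
best.sort(key=lambda s:s[0])
for b in best[:3]+best[len(best)//2:len(best)//2+2]:
    print(b[0].round(2),b[3],b[1].round(2),b[2].round(2))
for t in trace(best[0][1],best[0][2]): print(*t)
np.savez("best.npz",qa=best[0][1],q=best[0][2])
E
```

```text
161 [-0.81  0.12 -1.4   2.3   1.86  0.13 -1.94] [1.7  0.69 1.49 2.39 4.35 0.8  2.59]
2.22 (0.45, -0.12, 0.35) [-0.71 -0.13  0.83  1.92  0.1   1.31 -1.42] [ 1.51  0.32 -1.14  2.31  2.25  0.13 -1.94]
2.22 (0.45, -0.12, 0.35) [-0.71 -0.13  0.83  1.92  0.1   1.31 -1.42] [ 1.51  0.32 -1.14  2.31  2.25  0.13 -1.94]
2.22 (0.45, -0.12, 0.35) [-0.71 -0.13  0.83  1.92  0.1   1.31 -1.42] [ 1.51  0.32 -1.14  2.31  2.25  0.13 -1.94]
4.0 (0.52, -0.05, 0.35) [-0.9   0.06  0.97  1.81 -0.05  1.3  -1.43] [ 0.64  0.14 -0.22  2.34  3.95  0.15  2.49]
4.0 (0.45, -0.12, 0.35) [-0.71 -0.13  0.83  1.92  0.1   1.31 -1.42] [0.18 0.12 0.27 2.36 4.1  0.2  2.31]
0.0 [0.45, -0.12, 0.35] [-0.0, -0.0, -1.0] 0.315 E [-0.03, -0.04, 0.79] W [0.45, -0.08, 0.65]
0.1 [0.46, -0.19, 0.33] [0.04, -0.25, -0.97] 0.3 E [-0.02, -0.02, 0.79] W [0.45, -0.08, 0.62]
0.2 [0.47, -0.26, 0.33] [0.08, -0.45, -0.89] 0.294 E [-0.01, -0.0, 0.79] W [0.44, -0.08, 0.58]
0.3 [0.48, -0.31, 0.32] [0.13, -0.59, -0.8] 0.291 E [0.01, -0.0, 0.79] W [0.44, -0.1, 0.54]
0.4 [0.5, -0.34, 0.31] [0.2, -0.67, -0.71] 0.281 E [0.02, -0.0, 0.79] W [0.42, -0.11, 0.5]
0.5 [0.52, -0.36, 0.29] [0.29, -0.69, -0.66] 0.261 E [0.04, -0.02, 0.79] W [0.41, -0.13, 0.46]
0.6 [0.53, -0.36, 0.26] [0.39, -0.66, -0.64] 0.233 E [0.05, -0.04, 0.79] W [0.39, -0.15, 0.43]
0.7 [0.54, -0.35, 0.23] [0.49, -0.58, -0.65] 0.202 E [0.05, -0.06, 0.79] W [0.37, -0.17, 0.4]
0.8 [0.55, -0.32, 0.2] [0.58, -0.46, -0.67] 0.175 E [0.04, -0.09, 0.78] W [0.34, -0.18, 0.38]
0.9 [0.54, -0.29, 0.18] [0.64, -0.32, -0.7] 0.156 E [0.02, -0.11, 0.78] W [0.32, -0.19, 0.37]
1.0 [0.53, -0.25, 0.17] [0.69, -0.17, -0.71] 0.149 E [-0.0, -0.14, 0.77] W [0.29, -0.2, 0.36]
```

```bash
python3 - <<'E'
from plan import *
cur=read_qpos(); Rd=R.from_quat(read_tcp_rot()).as_matrix()
qa,e=ik(np.array([.45,-.12,.35]),Rd,cur,reg=.01)
qf,e=ik(tF,RF,np.array([1.64,.43,-1.3,2.3,1.95,.22,-1.58]),reg=.001,m=.12); print(qf.round(3),e,np.abs(qf-qa).max())
hc=np.array([.5593,-.2235,0])+rx*.138+[0,0,.298]; pb=np.array([.5593,-.2235])+rx[:2]*.155
pts=[(.045,0,.04),(-.045,0,.04),(0,0,.02)]+[(a,b,-z) for a in(-.05,.05) for b in(-.06,.06) for z in(.0,.05,.1,.15,.2)]
for t in trace(qa,qf): print(*t)
for nm,(A,B) in dict(lift=(cur,qa),go=(qa,qf)).items():
    m=9;mp=9;lo=9
    for s in np.linspace(0,1,41):
        p,Rm=fk(PAR,A+(B-A)*s); X=p[0]+np.array(pts)@Rm[0].T
        m=min(m,np.linalg.norm(X-hc,axis=1).min()); mp=min(mp,np.linalg.norm(X[:,:2]-pb,axis=1).min()); lo=min(lo,X[:,2].min())
    print(nm,"head",m,"post",mp,"low",lo)
np.savez("best.npz",qa=qa,q=qf)
E
```

```text
[ 1.639  0.43  -1.301  2.304  1.948  0.224 -1.578] 1.8412014951119e-08 2.3484993832578356
0.0 [0.45, -0.12, 0.35] [-0.0, -0.0, -1.0] 0.315 E [-0.03, -0.04, 0.79] W [0.45, -0.08, 0.65]
0.1 [0.46, -0.18, 0.33] [0.02, -0.23, -0.97] 0.295 E [-0.02, -0.01, 0.79] W [0.45, -0.07, 0.62]
0.2 [0.46, -0.24, 0.31] [0.04, -0.41, -0.91] 0.278 E [-0.0, -0.0, 0.79] W [0.45, -0.08, 0.57]
0.3 [0.47, -0.29, 0.29] [0.07, -0.53, -0.84] 0.258 E [0.02, -0.0, 0.79] W [0.44, -0.09, 0.53]
0.4 [0.48, -0.32, 0.27] [0.12, -0.61, -0.79] 0.232 E [0.04, -0.01, 0.79] W [0.43, -0.1, 0.48]
0.5 [0.49, -0.34, 0.23] [0.19, -0.63, -0.76] 0.2 E [0.06, -0.03, 0.79] W [0.42, -0.12, 0.44]
0.6 [0.5, -0.34, 0.2] [0.28, -0.6, -0.75] 0.166 E [0.07, -0.06, 0.78] W [0.4, -0.14, 0.4]
0.7 [0.51, -0.33, 0.17] [0.38, -0.53, -0.76] 0.138 E [0.06, -0.09, 0.78] W [0.37, -0.15, 0.38]
0.8 [0.52, -0.31, 0.15] [0.48, -0.42, -0.77] 0.122 E [0.05, -0.13, 0.77] W [0.35, -0.17, 0.36]
0.9 [0.53, -0.28, 0.15] [0.59, -0.3, -0.75] 0.126 E [0.02, -0.16, 0.76] W [0.32, -0.18, 0.36]
1.0 [0.53, -0.25, 0.17] [0.69, -0.17, -0.71] 0.149 E [-0.03, -0.18, 0.76] W [0.3, -0.19, 0.36]
lift head 0.20588017929420155 post 0.2177154934940268 low 0.09918039687848326
go head 0.14267204272419987 post 0.11751913380831706 low 0.10968908194688363
```

```bash
python3 - <<'E'
from plan import *
b=np.load("best.npz"); t=read_time_s()
move_j(b["qa"].tolist()); print(read_time_s()-t, read_finger_gap())
move_j(b["q"].tolist()); print(read_time_s(),read_finger_gap())
e=read_eef_pos(); Rm=R.from_quat(read_tcp_rot()).as_matrix()
print((e-tF).round(4), np.degrees(R.from_matrix(Rm@RF.T).as_rotvec()).round(2), read_ft_force().round(2))
lab=e+Rm@np.array([.029,.004,.0241]); print("label",lab.round(4))
for c in("scene","top","wrist"):
    im,P=snap(c,c+"8.png")
    for d in tip_of(c,"label")[:2]: print(c,d)
    print(proj(P,[RP,[.5593,-.2235,.012]]).round(1).tolist())
a=cv2.imread('pics/scene8.png')[110:290,120:330]; cv2.imwrite('pics/c8.png',cv2.resize(a,(700,600),interpolation=2))
E
```

```text
0.9250000000000007 0.006775582954374138
27.0083 0.006612683536781999
[ 0.0002  0.0001 -0.0001] [0.01 0.01 0.01] [-1.18 -0.25 -1.19]
label [ 0.5595 -0.2234  0.1599]
scene {'at': [204.0, 180.1], 'confidence': 0.71}
scene {'at': [327.8, 249.5], 'confidence': 0.63}
[[204.2, 182.3], [209.6, 218.1]]
top {'at': [234.1, 205.9], 'confidence': 0.47}
top {'at': [344.3, 220.2], 'confidence': 0.39}
[[342.4, 219.8], [335.6, 223.0]]
wrist {'at': [288.9, 214.4], 'confidence': 0.6}
[[288.4, 220.1], [156.4, 176.5]]
```

View pics/c8.png

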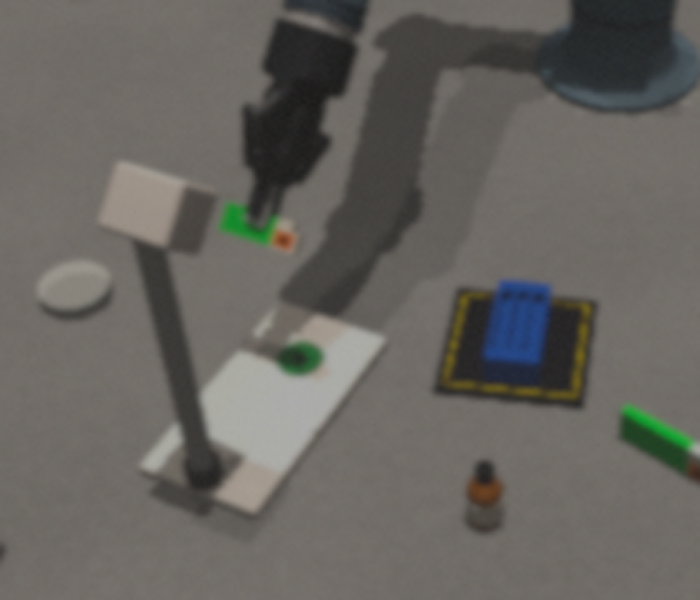

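View pics/wrist8.png

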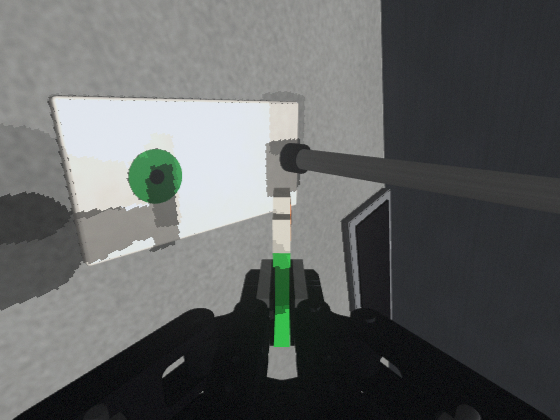

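View pics/top8.png

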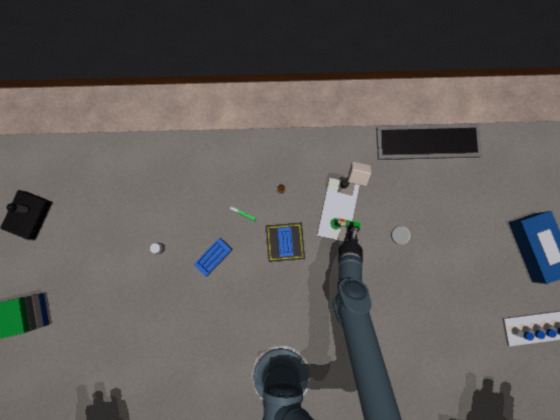

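The slide is unchanged in the hand, with the orange label facing the window. The scene and top networks differ from the projected reading point by about 2 px, so I'll check with the colour centroid.

```bash
python3 - <<'E'
from h import *
obs=[];sp=[]
e=read_eef_pos(); Rm=R.from_quat(read_tcp_rot()).as_matrix()
for c,n,sn in(("scene",(205,181),(209,218)),("top",(342,221),(335,223))):
    im=cv2.imread(f"pics/{c}8.png");h=cv2.cvtColor(im,cv2.COLOR_BGR2HSV); P=camera_params(c)
    S=8
    x0,y0=n[0]-18,n[1]-15; big=cv2.resize(im[y0:y0+30,x0:x0+36],None,fx=10,fy=10,interpolation=0)
    # slide corners predicted
    X=[]
    for y,z in [(-.038,.026),(-.038,0),(.014,.026),(.014,0),(.030,.026),(.038,.018),(.038,0)]: X.append(e+Rm@np.array([y+.004,.004,.0331-z]))
    L=[e+Rm@np.array([a+.004,.004,.0331-b]) for a in(.016,.034) for b in(.002,.016)]
    for A,col in((X,(255,0,255)),(L,(255,255,255)),([RP],(0,0,255))):
        for u in proj(P,A): cv2.circle(big,tuple(np.round((u+.5-[x0,y0])*10).astype(int)),3,col,-1)
    cv2.imwrite(f"pics/lab_{c}.png",big)
    m=((h[:,:,0]<18)&(h[:,:,1]>110)&(h[:,:,2]>60)).astype(float); m[:n[1]-10]=0;m[n[1]+10:]=0;m[:,:n[0]-12]=0;m[:,n[0]+12:]=0
    ys,xs=np.nonzero(m); u=(xs.mean(),ys.mean()); print(c,len(xs),u,proj(P,[RP])); obs.append(ray(c,u,P))
print(tri(obs),RP)
E
python3 -c "
import cv2,numpy as np
cv2.imwrite('pics/lab8.png',np.hstack([cv2.imread('pics/lab_scene.png'),cv2.imread('pics/lab_top.png')]))"
```

```text
scene 23 (np.float64(204.52173913043478), np.float64(181.69565217391303)) [[204.22784798 182.25515378]]
top 14 (np.float64(341.85714285714283), np.float64(220.07142857142858)) [[342.42979771 219.84715557]]
(array([ 0.55862418, -0.22190022,  0.1617112 ]), [np.float64(0.0007091018914580763), np.float64(0.0007091018914580122)]) [ 0.5593 -0.2235  0.16  ]
```

View pics/lab8.png

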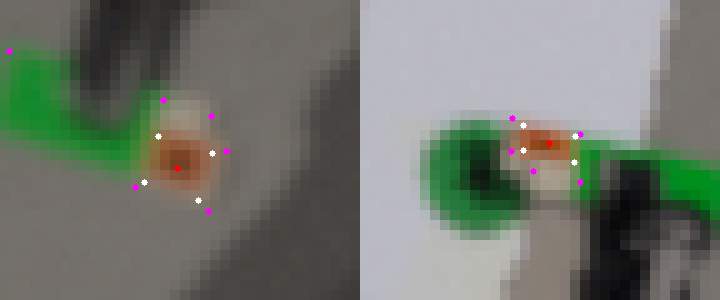

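The label triangulates to within about 2.5 mm of the reading point, which is about the calibration's accuracy. The kinematic estimate is within 0.3 mm. The top view shows the rack standing on the pad. Last stillness check, then hand in.

```bash
python3 - <<'E'
from h import *
pause(0.7); print(np.abs(read_joint_vel()).max(),read_eef_pos()-tF,read_finger_gap(),read_ft_force().round(2),read_time_s())
im,P=snap("scene","s9.png"); im,P=snap("top","t9.png")
u=proj(P,[[.4938,-.0284,.038]])[0];print(u, look_for("top","rack"))
print(sign_off())
E
```

```text
0.0008879223349517541 [ 5.99309248e-07 -3.77291236e-05  1.80877090e-05] 0.006804724536001467 [ 0.3  -0.4   0.11] 28.0083
[285.09489066 241.32792669] [{'at': [285.2, 240.0], 'confidence': 0.73}, {'at': [210.4, 260.0], 'confidence': 0.59}, {'at': [358.4, 175.4], 'confidence': 0.44}]
the job is handed in; nothing more can be done
None
```

The job is handed in at about 28 s. I carried the small blue rack level, with its slide in it, onto the pad and released it there. Then I lifted the slide out and held it at the reader with the label facing the window.

**Last checks:**
- **Rack:** fitted from two wrist views, it stands within about 0.5 mm of the pad centre. The last top picture still shows it there.
- **Slide in the hand:** it sits within about 1 mm of where I expected. That came from projecting its outline into the wrist picture, which showed about 0.8 mm sideways offset.
- **Label position:** by the arm's own readings the label is within 0.3 mm of the reading point, and the tool tilt is within 0.02°. Triangulating the label's colour in the scene and top pictures puts it about 2.5 mm away, close to the 2 mm calibration limit.
- **Disagreement:** the label network's reports were about 2 px (about 6 mm) off in the scene and top pictures. The colour check and the arm readings did not support that, so I did not act on it.
- **Stillness:** the joints were at rest, the wrist force was under 1 N and the slide was still gripped (finger gap 6.8 mm).

I did not aim for or touch the bottle, dish and can. I saw nothing displaced, but did not measure them again at the end.

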